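Put the stepped candles of an Advent wreath in order

TASK

The four stepped candles on this Advent wreath were put in the wrong dishes. Rearrange them so that, seen from above and going clockwise round the wreath from the wooden star, they step down from the tallest to the shortest, each standing upright and flat inside its dish. There is a bare board beside the wreath to stand a candle on meanwhile; set every candle down without dropping it, let none topple, and leave the clay angel where it stands.

Things in the scene. Friction and masses are not known exactly. Their poses are not given: they have to be found in the camera images.
- candle_120_mid (a point): the tallest of the four ivory wax pillar candles: upright cylinder, 50 mm diameter, 120 mm tall (without its 9 mm wick), about 211 g; this point is its centre, 60 mm above its underside; z is its axis. At the start it stands in one of the four dishes, not its own.
- candle_100_mid (a point): the second tallest of the four ivory wax pillar candles: upright cylinder, 50 mm diameter, 100 mm tall (without its 9 mm wick), about 176 g; this point is its centre, 50 mm above its underside; z is its axis. At the start it stands in one of the four dishes, not its own.
- candle_80_mid (a point): the second shortest of the four ivory wax pillar candles: upright cylinder, 50 mm diameter, 80 mm tall (without its 9 mm wick), about 141 g; this point is its centre, 40 mm above its underside; z is its axis. At the start it stands in one of the four dishes, not its own.
- candle_60_mid (a point): the shortest of the four ivory wax pillar candles: upright cylinder, 50 mm diameter, 60 mm tall (without its 9 mm wick), about 106 g; this point is its centre, 30 mm above its underside; z is its axis. At the start it stands in one of the four dishes, not its own.
- dish1: the first steel dish met going clockwise (seen from above) round the wreath from its wooden star. Fixed, round, 76 mm across, 70 mm clear inside, rim 10 mm high; origin at the centre of its underside, inner floor 3 mm above it; z up. The dishes are 90 degrees apart on a circle of 110 mm radius, on top of a fixed wreath lying flat.
- dish2: the second steel dish met going clockwise (seen from above) round the wreath from its wooden star. Fixed, round, 76 mm across, 70 mm clear inside, rim 10 mm high; origin at the centre of its underside, inner floor 3 mm above it; z up. The wreath is a straw ring, 276 mm outer and 164 mm inner diameter, 56 mm high.
- dish3: the third steel dish met going clockwise (seen from above) round the wreath from its wooden star. Fixed, round, 76 mm across, 70 mm clear inside, rim 10 mm high; origin at the centre of its underside, inner floor 3 mm above it; z up. Ornaments half-way between the dishes reach up to 80 mm above the table.
- dish4: the fourth and last steel dish met going clockwise (seen from above) round the wreath from its wooden star. Fixed, round, 76 mm across, 70 mm clear inside, rim 10 mm high; origin at the centre of its underside, inner floor 3 mm above it; z up. The flat star (pale wood, 76 mm across) lies on the wreath half-way between dish4 and dish1.
- board: bare plywood board, 150 x 150 x 9 mm, fixed flat on the table to one side of the wreath (left or right), nothing on it: a spare place to stand a candle; origin at the centre of its underside, its top 9 mm higher; z up.
- angel: little clay angel, 87 mm tall, foot 58 mm across, about 130 g, standing loose on the table on the other side of the wreath from the board; origin at the centre of its underside; z up.
Things that resemble listed ones, but are neither listed nor needed, are in the scene too. What is shaped like the part that bears candle_60_mid but orange is not meant. Leave any yellow look-alike of the part that bears candle_100_mid alone.

How it is judged:
By the outcome, as a careful person would: the job done as asked, in the order asked, and still so for the second after the job is handed in, with the robot touching nothing.
It also fails if it takes over 128 s, if anything falls off the work surface, if the arm or the gripper's body presses on something with over 40 N, if the wrist force passes 120 N, or if a joint passes its speed limit or range.

ROBOT

A 6-joint arm with a two-finger parallel gripper is mounted at the origin on the work surface. World frame = base frame: x ahead of the robot, y to its left, z up, the work surface at z = 0. Lengths are in m, angles in rad, forces in N, time in s.
With the tool pointing down it reaches from about 0.225 to 0.725 m from the base axis. Payload 3.1 kg.
Tool frame: the origin (TCP) lies on the mounting face of the last link; the fingertips stand 173 mm ahead of it and the grasp point (between the pads) lies 155 mm ahead of it (tip_reach is the distance from the TCP to the fingertips, in m); z points along the fingers, y is the direction in which the jaws open and shut (so a half turn about z gives the same grasp; the last joint's range is limited). The gripper opens to 85 mm and grips with 20 to 120 N. Pads are 22 mm wide; open, the fingers measure 114 mm over their backs; the gripper's body (76 mm by 85 mm) begins 54 mm behind the grasp point. The pads swing forward as they close: fully open they stand 13 mm farther back than shut.
Start: joints at [1.103, 0.048, 0.099, 1.622, 0, 1.443], TCP at [0.175, 0.495, 0.405] pointing down, gripper open.
Joint ranges: [-2.91, 2.91], [-0.99, 1.94], [-1.21, 1.42], [-2.12, 2.29], [-1.49, 1.47], [-3.14, 3.14]. Speed limits (rad/s): [2.79, 2.79, 3.14, 3.14, 3.14, 3.14].

INTERFACE

Orientations are given as a 3x3 rotation matrix whose columns are the frame's x, y, z axes.
In Python, from bench import * gives the robot as it stands.
- The arm moves only by the tool send_rows, never from a script. Its argument "plan" is a list of rows, each an object with "delta_pos": the shift along the tool's x, y, z in mm, a list of three; "dr": the turn, a rotation vector about the tool's x, y, z in degrees, a list of three; "hand": the gripper's target within -1 to 1 (fully open at 1, half-way at 0, shut at -1). In form: [{"delta_pos": [tx, ty, tz], "dr": [wx, wy, wz], "hand": hand}, ...]. A call has 1 to 20 rows; each row shifts and turns the commanded pose from where the row before left it, along the tool's axes as they then stand; what a row does not reach is not made up. A row lasts 1/8 s, in which the tool goes at most 62.5 mm and 10.7 degrees, less where a joint would pass 70% of its speed; a pose out of reach is approached as far as the arm can. A call is refused whole if a number of a shift passes 62.5 or a number of a turn 10.7, either way. A call with a gripper value outside its range is refused whole. The fingers move at their own pace and stop on an object; "squeeze" is the grip in N (left out, the last holds). Time passes only in rows, so rows that do not move let the fingers close. It gives the time, the measured TCP pose, the force and the opening at its end, in the units of the state.
- get_state(): the state, without advancing time (a new reading comes with each control period).
- camera(name): name is "scene" or "top" or "wrist"; returns the picture (420x560x3 uint8, red, green, blue); there is no depth.
- get_calibration(name): a dict with "camera_matrix" (3x3 intrinsics, pixels), "dist_coeffs" ([k1, k2, p1, p2, k3] as OpenCV has them; the pictures are not rectified), "world_to_cam" (4x4, takes a point from world to camera coordinates). Camera axes: x right, y down, z forward; pixel columns grow to the right and rows downward; lengths in m; the calibration is good to about 2 mm. A picture is of the moment at which its call begins: read the wrist's pose just before it. get_calibration takes no time and is no camera call; for the wrist camera it gives the pose at the moment of the call.
- close_job(): hands the job in, once; it reports no verdict.
The state is a dict: "clock": time; "qpos": joint angles; "joint_vel": joint speeds; "tau": joint torques, N m; "eef_pos": TCP position; "ee_rot": TCP orientation; "contact_force": force on the tool from outside, world axes, zero at the start; "torque": the same for the moment, N m; "grip_width": finger opening in m.
Only numpy, scipy, OpenCV 4.12 (cv2) and the standard library are available. Lean on these libraries where they do the work, as an engineer would, in place of code of your own. Each camera call takes 0.05 s, during which the arm holds its last target. There are 200 camera calls.

## Working session

There is one attempt and no reset: what is moved stays moved. The work goes in short steps, Python scripts to look and compute and a tool call to move; the robot and the scene stay as the last step left them, time stands still between calls to the robot, and variables do not carry over. Pictures are saved under pics/ and viewed, about 12 in all and at most 16, crops included, and the job is handed in when it is done.

Besides the shell and the picture viewer there is one more tool, called after "Request:" as name(argument=value, ...) on one line, values as JSON. send_rows: Moves the arm, as the interface text tells. Its arguments: {"type":"object","properties":{"plan":{"type":"array","items":{"type":"object","properties":{"delta_pos":{"type":"array","items":{"type":"number"}},"dr":{"type":"array","items":{"type":"number"}},"hand":{"type":"number"}}}},"squeeze":{"type":"number"}},"required":["plan"]}

```bash
mkdir -p pics; python3 - <<'E'
from bench import *
import cv2
s=get_state();print(s)
for n in("top","scene"):
    cv2.imwrite(f"pics/{n}0.png",camera(n)[:,:,::-1]);c=get_calibration(n);print(n,c)
E
```

```text
{'clock': 0.0, 'qpos': array([1.10318791e+00, 4.87423469e-02, 9.75385133e-02, 1.62201583e+00,
       3.09848102e-07, 1.44299477e+00]), 'joint_vel': array([-8.14960812e-04,  1.98253716e-04,  4.55286390e-04,  5.19627571e-04,
       -9.35739215e-04, -2.63855705e-06]), 'tau': array([-1.39872594e-03, -3.38787210e+01,  3.20013177e+01,  2.03995215e-02,
       -1.89466618e-04,  9.34445268e-07]), 'eef_pos': array([0.17489682, 0.49477567, 0.40349131]), 'ee_rot': array([[-9.42818888e-01,  3.33303690e-01, -1.09259942e-03],
       [ 3.33305338e-01,  9.42816458e-01, -2.16304349e-03],
       [ 3.09170335e-04, -2.40352747e-03, -9.99997064e-01]]), 'contact_force': array([-0.56358054, -0.56769677, -0.35773013]), 'torque': array([-0.02893995, -0.02245689, -0.03160979]), 'grip_width': 0.08546752973149337}
top {'camera_matrix': array([[521.94913963,   0.        , 279.40684041],
       [  0.        , 521.94913963, 218.33939798],
       [  0.        ,   0.        ,   1.        ]]), 'dist_coeffs': array([-0.16589924,  0.        ,  0.        ,  0.        ,  0.        ]), 'world_to_cam': array([[ 0.00474845, -0.99995688, -0.00798092,  0.00253924],
       [-0.99720568, -0.00414006, -0.07459014,  0.61461297],
       [ 0.07455388,  0.00831281, -0.99718234,  1.28839142],
       [ 0.        ,  0.        ,  0.        ,  1.        ]])}
scene {'camera_matrix': array([[540.76747248,   0.        , 283.32385827],
       [  0.        , 540.76747248, 203.91006924],
       [  0.        ,   0.        ,   1.        ]]), 'dist_coeffs': array([-0.02004144,  0.        ,  0.        ,  0.        ,  0.        ]), 'world_to_cam': array([[-0.8050468 ,  0.5930363 ,  0.01440837,  0.49670079],
       [ 0.51095831,  0.70555601, -0.49103189, -0.29614868],
       [-0.30136565, -0.38794158, -0.87102243,  1.38382355],
       [ 0.        ,  0.        ,  0.        ,  1.        ]])}
```

View pics/top0.png

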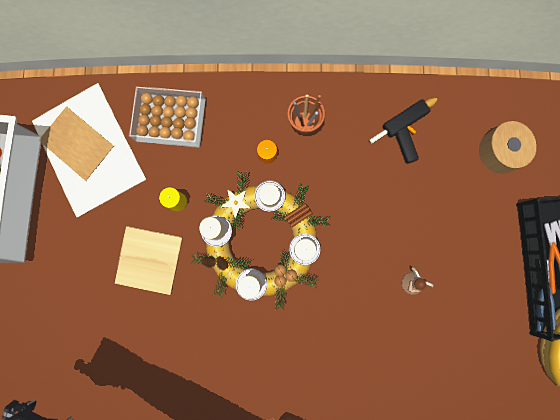

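View pics/scene0.png

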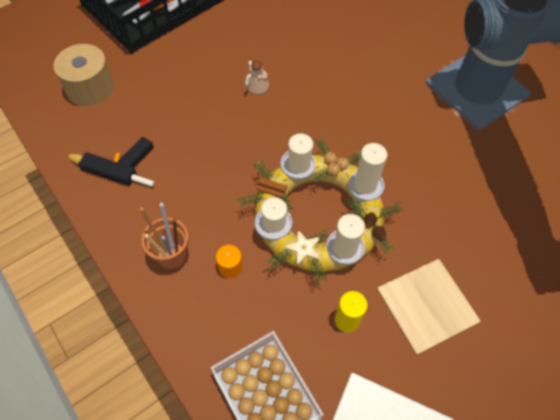

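The top view shows the star at (236,202) and the wreath centre near (260,240). Clockwise from the star come dish1 (270,195), dish2 (305,250), dish3 (251,285) and dish4 (215,231). The board is at (149,260) and the angel at (415,282). In the scene view the candles look like 60 in dish1, 80 in dish2, 120 in dish3 and 100 in dish4. Next I'll measure them.

```bash
cat > h.py <<'E'
from bench import *
import cv2, numpy as np
def ray(cal,uv):
    K,D,T=cal["camera_matrix"],cal["dist_coeffs"],cal["world_to_cam"]
    p=cv2.undistortPoints(np.array([[uv]],float),K,D)[0,0]
    R,t=T[:3,:3],T[:3,3]
    return -R.T@t, R.T@np.array([p[0],p[1],1.])
def onz(cal,uv,z):
    c,d=ray(cal,uv); return c+d*(z-c[2])/d[2]
def proj(cal,P):
    T=cal["world_to_cam"]
    return cv2.projectPoints(np.atleast_2d(np.array(P,float)),cv2.Rodrigues(T[:3,:3])[0],T[:3,3],cal["camera_matrix"],cal["dist_coeffs"])[0][:,0]
E
python3 - <<'E'
from h import *
t=get_calibration("top");im=cv2.imread("pics/top0.png");hsv=cv2.cvtColor(im,cv2.COLOR_BGR2HSV)
g=cv2.getGaussianKernel
# board
def blobs(m,amin,box=None):
    n,l,st,ce=cv2.connectedComponentsWithStats(m.astype(np.uint8))
    return [(ce[i].round(1),st[i]) for i in range(1,n) if st[i,4]>amin]
x,y=np.meshgrid(np.arange(560),np.arange(420))
roi=(x>190)&(x<335)&(y>170)&(y<312)
H,S,V=cv2.split(hsv)
for c,s in blobs(roi&(S<60)&(V>225),60): print("wht",c,s)
bd=(x>105)&(x<190)&(y>215)&(y<300)&(V>170)&(H>12)
for c,s in blobs(bd,1000): print("board",c,s,onz(t,c,.009).round(3))
c=im[165:315,185:340]; c=cv2.resize(c,None,fx=5,fy=5,interpolation=cv2.INTER_CUBIC)
s=cv2.imread("pics/scene0.png")[120:280,235:400]; s=cv2.resize(s,None,fx=4,fy=4,interpolation=cv2.INTER_CUBIC)
cv2.imwrite("pics/tc.png",c[:600]) if 0 else cv2.imwrite("pics/tc.png",cv2.resize(c,(600,580)))
cv2.imwrite("pics/sc.png",cv2.resize(s,(618,600)))
E
```

```text
wht [268.8 195.5] [255 182  30  29 549]
wht [235.6 202.1] [222 191  28  26 267]
wht [213.1 230.9] [200 216  32  30 527]
wht [304.2 249.6] [290 234  30  31 586]
wht [248.7 286.3] [236 270  31  30 516]
board [147.8 259.9] [ 115  226   67   69 3377] [0.508 0.342 0.009]
```

View pics/tc.png

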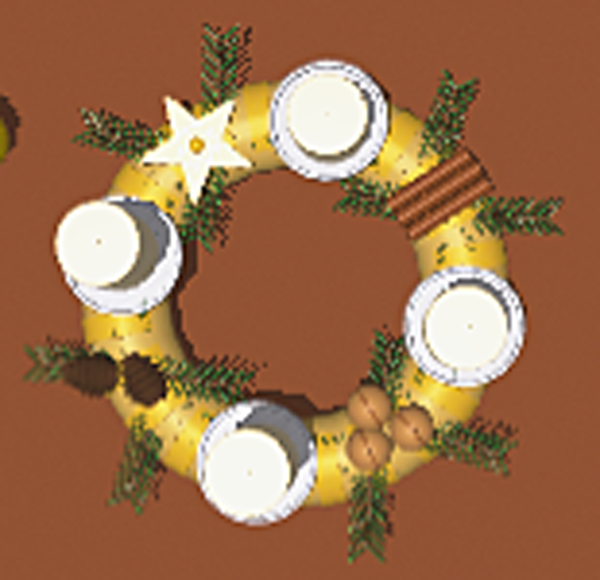

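View pics/sc.png

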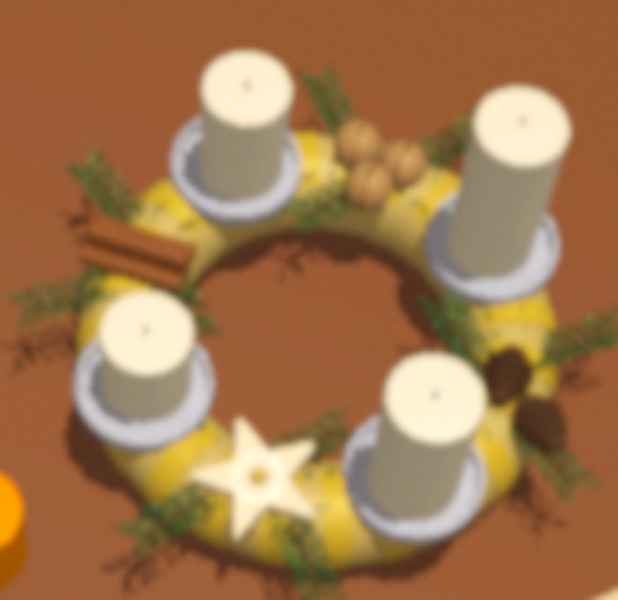

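The crops confirm the dish order (star, d1 top, d2 right, d3 bottom, d4 left), and the wicks are visible in both views. I'll triangulate them.

```bash
python3 - <<'E'
from h import *
from scipy.optimize import least_squares
t=get_calibration("top");s=get_calibration("scene")
T=[(326,114),(470,326),(250,472),(98,241)];S=[(146,329),(247,85),(522,121),(435,394)];Dd=[(329,120),(465,326),(257,463),(122,255)]
hs=[60,80,120,100]; ds=[]
for i in range(4):
    a=np.array(T[i])/[600/155,580/150]+[185,165]-.35; b=np.array(S[i])/[618/165,600/160]+[235,120]-.35
    c1,d1=ray(t,a);c2,d2=ray(s,b)
    k=np.linalg.lstsq(np.c_[d1,-d2],c2-c1,rcond=None)[0]
    p=c1+d1*k[0];q=c2+d2*k[1]
    d=onz(t,np.array(Dd[i])/[600/155,580/150]+[185,165]-.35,.066); ds.append(d[:2])
    print(i+1,"tri",((p+q)/2).round(4),"gap",np.linalg.norm(p-q).round(4),"z-plane",onz(t,a,.059+.006+hs[i]/1000).round(4),"dish",d.round(4))
ds=np.array(ds)
f=least_squares(lambda v:np.concatenate([ds[i]-v[:2]-.11*np.array([np.cos(v[2]-i*np.pi/2),np.sin(v[2]-i*np.pi/2)]) for i in range(4)]),[*ds.mean(0),0])
print("wreath",f.x.round(4),"res",f.fun.round(4))
for i in range(4):print(i+1,(f.x[:2]+.11*np.array([np.cos(f.x[2]-i*np.pi/2),np.sin(f.x[2]-i*np.pi/2)])).round(4))
print("angel",onz(t,(413,287),.0).round(3),"star",onz(t,(235.6,202.1),.06).round(3))
E
```

```text
1 tri [0.6644 0.0294 0.1165] gap 0.0002 z-plane [0.6633 0.0292 0.125 ] dish [0.6667 0.029  0.066 ]
2 tri [ 0.5352 -0.056   0.1351] gap 0.0028 z-plane [ 0.536  -0.0566  0.145 ] dish [ 0.5373 -0.0568  0.066 ]
3 tri [0.451  0.0705 0.1768] gap 0.002 z-plane [0.4522 0.0692 0.185 ] dish [0.4511 0.0727 0.066 ]
4 tri [0.5837 0.1616 0.1577] gap 0.0017 z-plane [0.5839 0.16   0.165 ] dish [0.5808 0.1587 0.066 ]
wreath [ 0.559   0.0509 -0.1995] res [-0.0001 -0.0001  0.0001  0.0001 -0.0001 -0.      0.      0.    ]
1 [0.6668 0.0291]
2 [ 0.5372 -0.0569]
3 [0.4512 0.0727]
4 [0.5808 0.1587]
angel [ 0.441 -0.338  0.   ] star [0.651 0.113 0.06 ]
```

The triangulated heights match: 60 in d1, 80 in d2, 120 in d3 and 100 in d4. The cycle will be 60→board, 120→d1, 80→d3, 100→d2, 60→d4.

Request:
send_rows(plan=[{"delta_pos": [-44, -19.7, 0], "dr": [0, 0, 0], "hand": 1}, {"delta_pos": [-44, -19.7, 0], "dr": [0, 0, 0], "hand": 1}, {"delta_pos": [-44, -19.7, 0], "dr": [0, 0, 0], "hand": 1}, {"delta_pos": [-44, -19.7, 0], "dr": [0, 0, 0], "hand": 1}, {"delta_pos": [-44, -19.7, 0], "dr": [0, 0, 0], "hand": 1}, {"delta_pos": [-44, -19.7, 0], "dr": [0, 0, 0], "hand": 1}, {"delta_pos": [-44, -19.7, 0], "dr": [0, 0, 0], "hand": 1}, {"delta_pos": [-44, -19.7, 0], "dr": [0, 0, 0], "hand": 1}, {"delta_pos": [-44, -19.7, 0], "dr": [0, 0, 0], "hand": 1}, {"delta_pos": [-44, -19.7, 0], "dr": [0, 0, 0], "hand": 1}, {"delta_pos": [-44, -19.7, 0], "dr": [0, 0, 0], "hand": 1}, {"delta_pos": [-44, -19.7, 0], "dr": [0, 0, 0], "hand": 1}, {"delta_pos": [-44, -19.7, 0], "dr": [0, 0, 0], "hand": 1}, {"delta_pos": [-44, -19.7, 0], "dr": [0, 0, 0], "hand": 1}, {"delta_pos": [0, 0, 0], "dr": [0, 0, 10], "hand": 1}, {"delta_pos": [0, 0, 0], "dr": [0, 0, 10], "hand": 1}, {"delta_pos": [0, 0, 0], "dr": [0, 0, 10], "hand": 1}, {"delta_pos": [0, 0, 0], "dr": [0, 0, 10], "hand": 1}, {"delta_pos": [0, 0, 0], "dr": [0, 0, 10], "hand": 1}, {"delta_pos": [0, 0, 0], "dr": [0, 0, 10], "hand": 1}], squeeze=35)

```text
clock: 2.6
eef_pos: [0.6638, 0.0296, 0.4037]
ee_rot: [[-0.177, 0.984, -0.002], [0.984, 0.177, 0.0], [0.0, -0.002, -1.0]]
contact_force: [-0.2, 0.0, 0.2]
grip_width: 0.0855
```

```bash
cat > go.py <<'E'
import sys
from h import *
s=get_state();R=s["ee_rot"];x,y,z=map(float,sys.argv[1:4])
print("t",s["clock"],"pos",s["eef_pos"].round(4),"jaw",np.degrees(np.arctan2(R[1,1],R[0,1])).round(1),"tilt",R[:,2].round(4),"q6",s["qpos"][5].round(2),"w",s["grip_width"].round(4),"F",s["contact_force"].round(1))
d=np.array([x,y,z])-s["eef_pos"];print("tool delta mm",(R.T@d*1000).round(1))
E
python3 go.py .664 .0293 .35
```

```text
Traceback (most recent call last):
  File "go.py", line 4, in <module>
    print("t",s["clock"],"pos",s["eef_pos"].round(4),"jaw",np.degrees(np.arctan2(R[1,1],R[0,1])).round(1),"tilt",R[:,2].round(4),"q6",s["qpos"][5].round(2),"w",s["grip_width"].round(4),"F",s["contact_force"].round(1))
                                                                                                                                                                ^^^^^^^^^^^^^^^^^^^^^
AttributeError: 'float' object has no attribute 'round'
```

Request:
send_rows(plan=[{"delta_pos": [0, 0, 20], "dr": [0, 0, 10], "hand": 1}, {"delta_pos": [0, 0, 20], "dr": [0, 0, 10], "hand": 1}, {"delta_pos": [0, 0, 0], "dr": [0, 0, 0], "hand": 1}])

```text
clock: 2.98
eef_pos: [0.6632, 0.0297, 0.3615]
ee_rot: [[0.163, 0.987, -0.006], [0.987, -0.163, 0.0], [-0.001, -0.006, -1.0]]
contact_force: [-0.4, 0.2, -0.7]
grip_width: 0.0852
```

```bash
sed -i 's/s\["grip_width"\].round(4)/round(float(s["grip_width"]),4)/' go.py
python3 go.py .664 .0293 .25; python3 - <<'E'
from h import *
c=get_calibration("wrist");im=camera("wrist")[:,:,::-1].copy()
for p in [(.664,.0293,.119)]+[(.6668,.0291,.066)]:
    u=proj(c,p)[0];print(p,u.round(0));cv2.drawMarker(im,tuple(int(v) for v in u),(0,0,255),0,12)
cv2.imwrite("pics/w1.png",im)
E
```

```text
t 2.975 pos [0.6632 0.0297 0.3615] jaw -9.4 tilt [-6.1e-03  4.0e-04 -1.0e+00] q6 1.68 w 0.0852 F [-0.4  0.2 -0.7]
tool delta mm [ -0.2   1.5 111.4]
(0.664, 0.0293, 0.119) [286. 223.]
(0.6668, 0.0291, 0.066) [289. 199.]
```

View pics/w1.png

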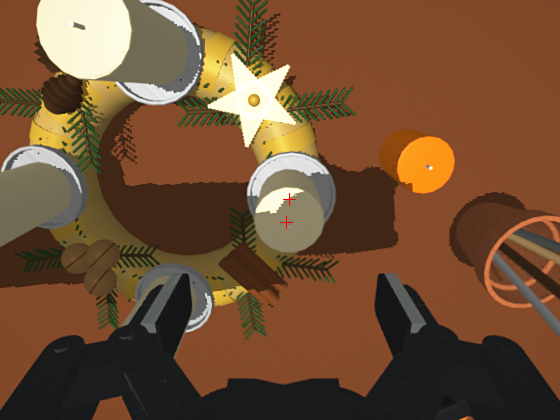

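The wrist view shows the 60 mm candle top centred near (289,216) and dish 1 near (291,193), each about 3–4 mm from prediction. That's within tolerance, so I'll shift 2 mm in y and grasp.

Request:
send_rows(plan=[{"delta_pos": [2, 1.5, 28], "dr": [0, 0, 0], "hand": 1}, {"delta_pos": [0, 0, 28], "dr": [0, 0, 0], "hand": 1}, {"delta_pos": [0, 0, 28], "dr": [0, 0, 0], "hand": 1}, {"delta_pos": [0, 0, 16], "dr": [0, 0, 0], "hand": 1}, {"delta_pos": [0, 0, 8], "dr": [0, 0, 0], "hand": 1}, {"delta_pos": [0, 0, 3], "dr": [0, 0, 0], "hand": 1}, {"delta_pos": [0, 0, 0], "dr": [0, 0, 0], "hand": 0}, {"delta_pos": [0, 0, 0], "dr": [0, 0, 0], "hand": -0.4}, {"delta_pos": [0, 0, 0], "dr": [0, 0, 0], "hand": -0.4}, {"delta_pos": [0, 0, 0], "dr": [0, 0, 0], "hand": -0.4}, {"delta_pos": [0, 0, 0], "dr": [0, 0, 0], "hand": -0.4}], squeeze=35)

```text
clock: 4.4
eef_pos: [0.6661, 0.0313, 0.2551]
ee_rot: [[0.164, 0.986, 0.002], [0.986, -0.164, -0.0], [0.0, 0.002, -1.0]]
contact_force: [-0.9, -0.9, 5.8]
grip_width: 0.049
```

```bash
python3 go.py .508 .342 .35;python3 - <<'E'
from h import *
cv2.imwrite("pics/w2.png",camera("wrist")[:,:,::-1])
E
```

```text
t 4.4 pos [0.6661 0.0313 0.2551] jaw -9.5 tilt [ 2.4e-03 -1.0e-04 -1.0e+00] q6 1.68 w 0.049 F [-0.9 -0.9  5.8]
tool delta mm [ 280.5 -206.8  -95.3]
```

View pics/w2.png

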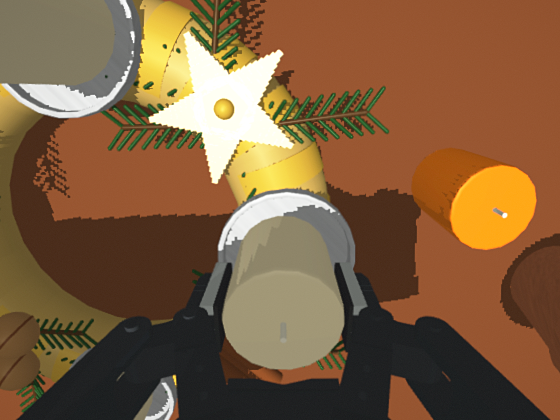

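Request:
send_rows(plan=[{"delta_pos": [0, 0, -10], "dr": [0, 0, 0], "hand": -0.4}, {"delta_pos": [0, 0, -30], "dr": [0, 0, 0], "hand": -0.4}, {"delta_pos": [0, 0, -40], "dr": [0, 0, 0], "hand": -0.4}, {"delta_pos": [0, 0, -40], "dr": [0, 0, 0], "hand": -0.4}, {"delta_pos": [0, 0, -25], "dr": [0, 0, 0], "hand": -0.4}, {"delta_pos": [20, -14.8, 0], "dr": [0, 0, 0], "hand": -0.4}, {"delta_pos": [35, -25.9, 0], "dr": [0, 0, 0], "hand": -0.4}, {"delta_pos": [42, -31, 0], "dr": [0, 0, 0], "hand": -0.4}, {"delta_pos": [42, -31, 0], "dr": [0, 0, 0], "hand": -0.4}, {"delta_pos": [42, -31, 0], "dr": [0, 0, 0], "hand": -0.4}, {"delta_pos": [42, -31, 0], "dr": [0, 0, 0], "hand": -0.4}, {"delta_pos": [35, -26, 0], "dr": [0, 0, 0], "hand": -0.4}, {"delta_pos": [22, -16.3, 0], "dr": [0, 0, 0], "hand": -0.4}, {"delta_pos": [0, 0, 10], "dr": [0, 0, -10], "hand": -0.4}, {"delta_pos": [0, 0, 20], "dr": [0, 0, -10], "hand": -0.4}, {"delta_pos": [0, 0, 30], "dr": [0, 0, -10], "hand": -0.4}, {"delta_pos": [0, 0, 30], "dr": [0, 0, -10], "hand": -0.4}, {"delta_pos": [0, 0, 20], "dr": [0, 0, -10], "hand": -0.4}, {"delta_pos": [0, 0, 20], "dr": [0, 0, -10], "hand": -0.4}, {"delta_pos": [0, 0, 0], "dr": [0, 0, -10], "hand": -0.4}])

```text
clock: 6.95
eef_pos: [0.5062, 0.3409, 0.2649]
ee_rot: [[-0.873, 0.487, -0.007], [0.487, 0.873, -0.004], [0.004, -0.006, -1.0]]
contact_force: [0.2, -0.2, -1.1]
grip_width: 0.049
```

```bash
python3 go.py .508 .342 .205
```

```text
t 6.95 pos [0.5062 0.3409 0.2649] jaw 60.9 tilt [-0.0066 -0.0035 -1.    ] q6 0.99 w 0.049 F [ 0.2 -0.2 -1.1]
tool delta mm [-1.3  2.2 59.9]
```

Request:
send_rows(plan=[{"delta_pos": [0, 0, 20], "dr": [0, 0, -10], "hand": -0.4}, {"delta_pos": [0, 0, 16], "dr": [0, 0, 0], "hand": -0.4}, {"delta_pos": [0, 0, 9], "dr": [0, 0, 0], "hand": -0.4}, {"delta_pos": [0, 0, 3], "dr": [0, 0, 0], "hand": -0.4}, {"delta_pos": [0, 0, 0], "dr": [0, 0, 0], "hand": -0.4}])

```text
clock: 7.58
eef_pos: [0.5076, 0.3416, 0.2208]
ee_rot: [[-0.943, 0.334, 0.0], [0.334, 0.943, 0.0], [-0.0, 0.0, -1.0]]
contact_force: [0.3, -0.2, -0.4]
grip_width: 0.0489
```

```bash
python3 go.py .508 .342 .205;python3 - <<'E'
from h import *
cv2.imwrite("pics/w3.png",camera("wrist")[:,:,::-1])
E
```

```text
t 7.575 pos [0.5076 0.3416 0.2208] jaw 70.5 tilt [ 1.e-04  0.e+00 -1.e+00] q6 0.82 w 0.0489 F [ 0.3 -0.2 -0.4]
tool delta mm [-0.2  0.5 15.8]
```

View pics/w3.png

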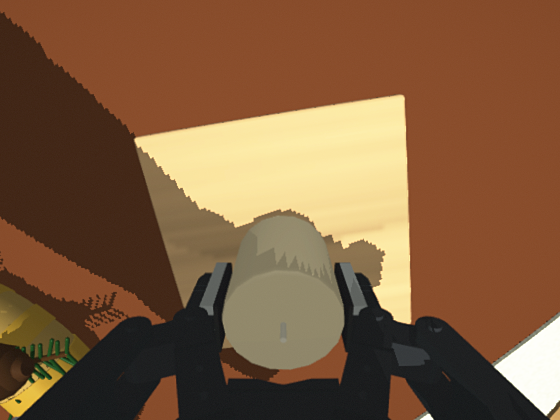

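The candle hangs upright over the board. I'll lower it in small steps until it touches.

Request:
send_rows(plan=[{"delta_pos": [0, 0, 5], "dr": [0, 0, 0], "hand": -0.4}, {"delta_pos": [0, 0, 4], "dr": [0, 0, 0], "hand": -0.4}, {"delta_pos": [0, 0, 2], "dr": [0, 0, 0], "hand": -0.4}, {"delta_pos": [0, 0, 2], "dr": [0, 0, 0], "hand": -0.4}, {"delta_pos": [0, 0, 0], "dr": [0, 0, 0], "hand": -0.4}])

```text
clock: 8.25
eef_pos: [0.5074, 0.3416, 0.2075]
ee_rot: [[-0.943, 0.333, -0.0], [0.333, 0.943, -0.0], [0.0, -0.0, -1.0]]
contact_force: [1.3, 0.1, -0.3]
grip_width: 0.0491
```

Request:
send_rows(plan=[{"delta_pos": [0, 0, 1], "dr": [0, 0, 0], "hand": -0.4}, {"delta_pos": [0, 0, 1], "dr": [0, 0, 0], "hand": -0.4}, {"delta_pos": [0, 0, 1], "dr": [0, 0, 0], "hand": -0.4}, {"delta_pos": [0, 0, 0], "dr": [0, 0, 0], "hand": -0.4}])

```text
clock: 8.75
eef_pos: [0.5076, 0.3416, 0.2071]
ee_rot: [[-0.943, 0.333, 0.001], [0.333, 0.943, 0.0], [-0.001, 0.001, -1.0]]
contact_force: [-2.8, -2.8, 7.8]
grip_width: 0.0494
```

Contact found at TCP z≈0.207. I'll release, rise and move above the 120.

Request:
send_rows(plan=[{"delta_pos": [0, 0, -2], "dr": [0, 0, 0], "hand": 0.2}, {"delta_pos": [0, 0, 0], "dr": [0, 0, 0], "hand": 0.5}, {"delta_pos": [0, 0, 0], "dr": [0, 0, 0], "hand": 1}, {"delta_pos": [0, 0, 0], "dr": [0, 0, 0], "hand": 1}, {"delta_pos": [0, 0, 0], "dr": [0, 0, 0], "hand": 1}, {"delta_pos": [0, 0, -15], "dr": [0, 0, 0], "hand": 1}, {"delta_pos": [0, 0, -35], "dr": [0, 0, 0], "hand": 1}, {"delta_pos": [0, 0, -45], "dr": [0, 0, 0], "hand": 1}, {"delta_pos": [0, 0, -45], "dr": [0, 0, 0], "hand": 1}, {"delta_pos": [0, 0, -43], "dr": [0, 0, 0], "hand": 1}, {"delta_pos": [-3, -22, 0], "dr": [0, 0, 0], "hand": 1}, {"delta_pos": [-6, -43, 0], "dr": [0, 0, 0], "hand": 1}, {"delta_pos": [-6, -45, 0], "dr": [0, 0, 0], "hand": 1}, {"delta_pos": [-6, -45, 0], "dr": [0, 0, 0], "hand": 1}, {"delta_pos": [-6, -45, 0], "dr": [0, 0, 0], "hand": 1}, {"delta_pos": [-6, -45, 0], "dr": [0, 0, 0], "hand": 1}, {"delta_pos": [-4, -30, 0], "dr": [0, 0, 0], "hand": 1}, {"delta_pos": [0, 0, 0], "dr": [0, 0, 0], "hand": 1}])

```text
clock: 11.0
eef_pos: [0.4504, 0.0685, 0.3912]
ee_rot: [[-0.942, 0.337, 0.002], [0.337, 0.942, -0.0], [-0.002, 0.001, -1.0]]
contact_force: [0.6, 0.9, -0.0]
grip_width: 0.0855
```

```bash
python3 go.py .4515 .0705 .305;python3 - <<'E'
from h import *
c=get_calibration("wrist");im=camera("wrist")[:,:,::-1].copy()
for p in [(.4515,.0705,.179),(.4512,.0727,.066)]:
    u=proj(c,p)[0];print(u.round());cv2.drawMarker(im,tuple(int(v) for v in u),(0,0,255),0,12)
t=camera("top")[:,:,::-1][160:320,100:340]
cv2.imwrite("pics/w4.png",np.hstack([cv2.resize(im,(480,360)),cv2.resize(t,(320,213))[:,:] if 0 else cv2.copyMakeBorder(cv2.resize(t,(320,213)),0,147,0,0,0)]))
E
```

```text
t 11.0 pos [0.4504 0.0685 0.3912] jaw 70.3 tilt [ 2.3e-03 -2.0e-04 -1.0e+00] q6 0.35 w 0.0855 F [ 0.6  0.9 -0. ]
tool delta mm [-0.2  2.2 86.2]
[287. 242.]
[288. 189.]
```

View pics/w4.png

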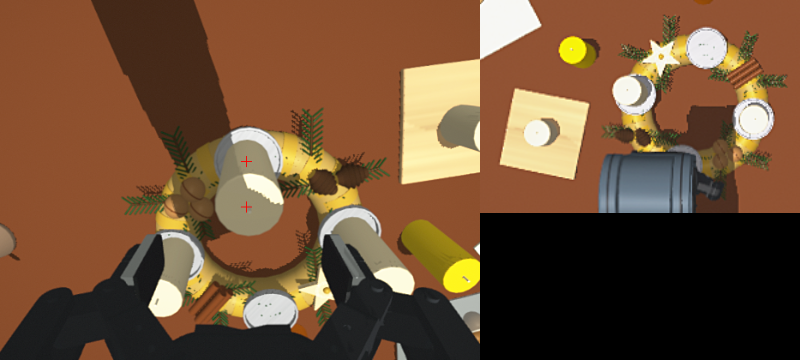

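The 60 stands on the board, and the 120's top matches the prediction at about (289,239). Descending to grip it.

Request:
send_rows(plan=[{"delta_pos": [0, 2, 20], "dr": [0, 0, 0], "hand": 1}, {"delta_pos": [0, 0, 25], "dr": [0, 0, 0], "hand": 1}, {"delta_pos": [0, 0, 22], "dr": [0, 0, 0], "hand": 1}, {"delta_pos": [0, 0, 12], "dr": [0, 0, 0], "hand": 1}, {"delta_pos": [0, 0, 4], "dr": [0, 0, 0], "hand": 1}, {"delta_pos": [0, 0, 0], "dr": [0, 0, 0], "hand": 0.4}, {"delta_pos": [0, 0, 0], "dr": [0, 0, 0], "hand": 0}, {"delta_pos": [0, 0, -2], "dr": [0, 0, 0], "hand": -0.4}, {"delta_pos": [0, 0, 0], "dr": [0, 0, 0], "hand": -0.4}, {"delta_pos": [0, 0, 0], "dr": [0, 0, 0], "hand": -0.4}, {"delta_pos": [0, 0, 0], "dr": [0, 0, 0], "hand": -0.4}])

```text
clock: 12.48
eef_pos: [0.4513, 0.0718, 0.3084]
ee_rot: [[-0.943, 0.333, -0.001], [0.333, 0.943, -0.0], [0.001, -0.0, -1.0]]
contact_force: [0.1, -0.2, -3.3]
grip_width: 0.0494
```

```bash
python3 go.py .6668 .031 .36
```

```text
t 12.475 pos [0.4513 0.0718 0.3084] jaw 70.5 tilt [-6.e-04 -0.e+00 -1.e+00] q6 0.35 w 0.0494 F [ 0.1 -0.2 -3.3]
tool delta mm [-216.8   33.3  -51.7]
```

Request:
send_rows(plan=[{"delta_pos": [0, 0, -10], "dr": [0, 0, 0], "hand": -0.4}, {"delta_pos": [0, 0, -25], "dr": [0, 0, 0], "hand": -0.4}, {"delta_pos": [0, 0, -20], "dr": [0, 0, 0], "hand": -0.4}, {"delta_pos": [-15, 2.3, 0], "dr": [0, 0, 0], "hand": -0.4}, {"delta_pos": [-30, 4.6, 0], "dr": [0, 0, 0], "hand": -0.4}, {"delta_pos": [-40, 6.1, 0], "dr": [0, 0, 0], "hand": -0.4}, {"delta_pos": [-40, 6.1, 0], "dr": [0, 0, 0], "hand": -0.4}, {"delta_pos": [-40, 6.1, 0], "dr": [0, 0, 0], "hand": -0.4}, {"delta_pos": [-33, 5.1, 0], "dr": [0, 0, 0], "hand": -0.4}, {"delta_pos": [-19, 3, 0], "dr": [0, 0, 0], "hand": -0.4}, {"delta_pos": [0, 0, 0], "dr": [0, 0, 0], "hand": -0.4}, {"delta_pos": [0, 0, 12], "dr": [0, 0, 0], "hand": -0.4}, {"delta_pos": [0, 0, 15], "dr": [0, 0, 0], "hand": -0.4}, {"delta_pos": [0, 0, 10], "dr": [0, 0, 0], "hand": -0.4}, {"delta_pos": [0, 0, 3], "dr": [0, 0, 0], "hand": -0.4}, {"delta_pos": [0, 0, 0], "dr": [0, 0, 0], "hand": -0.4}])

```text
clock: 14.48
eef_pos: [0.6668, 0.031, 0.3235]
ee_rot: [[-0.943, 0.333, -0.0], [0.333, 0.943, 0.0], [0.0, -0.0, -1.0]]
contact_force: [-0.6, 0.1, -2.1]
grip_width: 0.0491
```

```bash
python3 go.py .6668 .031 .3084; python3 - <<'E'
from h import *
c=get_calibration("wrist");im=camera("wrist")[:,:,::-1].copy()
for p in [(.6668,.031,.066)]:
    u=proj(c,p)[0];print(u.round());cv2.drawMarker(im,tuple(int(v) for v in u),(0,0,255),0,12)
t=camera("top")[:,:,::-1][160:320,100:340]
cv2.imwrite("pics/w5.png",np.hstack([cv2.resize(im,(480,360)),cv2.copyMakeBorder(cv2.resize(t,(320,213)),0,147,0,0,0)]))
E
```

```text
t 14.475 pos [0.6668 0.031  0.3235] jaw 70.5 tilt [-4.e-04  0.e+00 -1.e+00] q6 0.29 w 0.0491 F [-0.6  0.1 -2.1]
tool delta mm [ 0.  -0.  15.1]
[284. 216.]
```

View pics/w5.png

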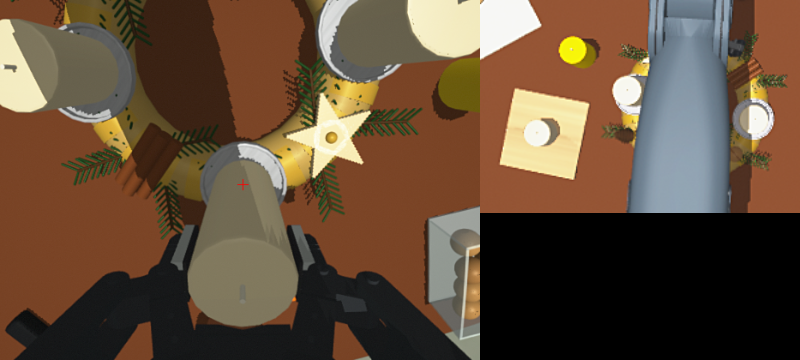

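The candle is upright and centred over dish 1 (dish seen at (245,185), predicted (243,185)). Lowering it.

Request:
send_rows(plan=[{"delta_pos": [0, 0, 6], "dr": [0, 0, 0], "hand": -0.4}, {"delta_pos": [0, 0, 4], "dr": [0, 0, 0], "hand": -0.4}, {"delta_pos": [0, 0, 2], "dr": [0, 0, 0], "hand": -0.4}, {"delta_pos": [0, 0, 1], "dr": [0, 0, 0], "hand": -0.4}, {"delta_pos": [0, 0, 1], "dr": [0, 0, 0], "hand": -0.4}, {"delta_pos": [0, 0, 1], "dr": [0, 0, 0], "hand": -0.4}, {"delta_pos": [0, 0, 0], "dr": [0, 0, 0], "hand": -0.4}])

```text
clock: 15.45
eef_pos: [0.6671, 0.0309, 0.3087]
ee_rot: [[-0.943, 0.333, -0.0], [0.333, 0.943, 0.0], [0.0, 0.0, -1.0]]
contact_force: [1.0, -0.8, -2.9]
grip_width: 0.0496
```

Request:
send_rows(plan=[{"delta_pos": [0, 0, 1], "dr": [0, 0, 0], "hand": -0.4}, {"delta_pos": [0, 0, 0.7], "dr": [0, 0, 0], "hand": -0.4}, {"delta_pos": [0, 0, 0.7], "dr": [0, 0, 0], "hand": -0.4}, {"delta_pos": [0, 0, 0], "dr": [0, 0, 0], "hand": -0.4}])

```text
clock: 15.95
eef_pos: [0.6671, 0.0309, 0.308]
ee_rot: [[-0.943, 0.333, 0.002], [0.333, 0.943, -0.0], [-0.002, 0.0, -1.0]]
contact_force: [-2.1, -0.1, 5.0]
grip_width: 0.0495
```

Request:
send_rows(plan=[{"delta_pos": [0, 0, -1.5], "dr": [0, 0, 0], "hand": 0.2}, {"delta_pos": [0, 0, 0], "dr": [0, 0, 0], "hand": 0.5}, {"delta_pos": [0, 0, 0], "dr": [0, 0, 0], "hand": 1}, {"delta_pos": [0, 0, 0], "dr": [0, 0, 0], "hand": 1}, {"delta_pos": [0, 0, 0], "dr": [0, 0, 0], "hand": 1}, {"delta_pos": [0, 0, -15], "dr": [0, 0, 0], "hand": 1}, {"delta_pos": [0, 0, -30], "dr": [0, 0, 0], "hand": 1}, {"delta_pos": [0, 0, -40], "dr": [0, 0, 0], "hand": 1}, {"delta_pos": [15, -19.8, 0], "dr": [0, 0, 0], "hand": 1}, {"delta_pos": [30, -39.7, 0], "dr": [0, 0, 0], "hand": 1}, {"delta_pos": [30, -39.7, 0], "dr": [0, 0, 0], "hand": 1}, {"delta_pos": [20, -26.5, 0], "dr": [0, 0, 0], "hand": 1}, {"delta_pos": [0, 0, 10], "dr": [0, 0, 0], "hand": 1}, {"delta_pos": [0, 0, 20], "dr": [0, 0, 0], "hand": 1}, {"delta_pos": [0, 0, 0], "dr": [0, 0, 0], "hand": 1}])

```text
clock: 17.82
eef_pos: [0.5356, -0.0555, 0.3614]
ee_rot: [[-0.943, 0.333, -0.003], [0.333, 0.943, 0.001], [0.003, -0.0, -1.0]]
contact_force: [0.2, 0.2, -0.6]
grip_width: 0.0855
```

```bash
python3 go.py .5358 -.056 .270; python3 - <<'E'
from h import *
c=get_calibration("wrist");im=camera("wrist")[:,:,::-1].copy()
for p in [(.5358,-.056,.139)]:
    u=proj(c,p)[0];print(u.round());cv2.drawMarker(im,tuple(int(v) for v in u),(0,0,255),0,12)
t=camera("top")[:,:,::-1][160:320,100:340]
cv2.imwrite("pics/w6.png",np.hstack([cv2.resize(im,(480,360)),cv2.copyMakeBorder(cv2.resize(t,(320,213)),0,147,0,0,0)]))
E
```

```text
t 17.825 pos [ 0.5356 -0.0555  0.3614] jaw 70.6 tilt [-2.7e-03  9.0e-04 -1.0e+00] q6 0.11 w 0.0855 F [ 0.2  0.2 -0.6]
tool delta mm [-0.6 -0.4 91.4]
[283. 236.]
```

View pics/w6.png

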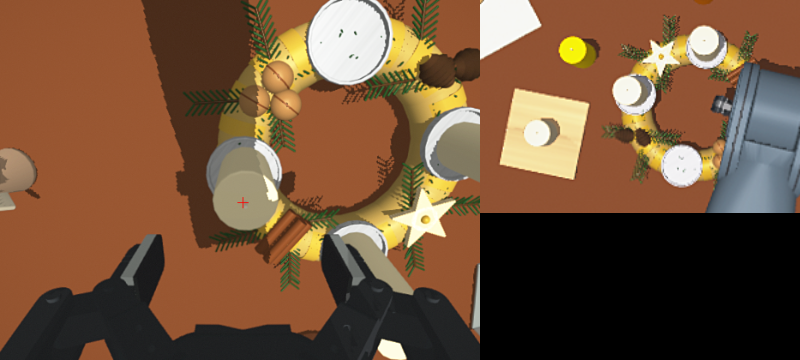

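The 120 stands in dish 1, and the 80 sits under the gripper at about (287,233). Descending to grip it.

Request:
send_rows(plan=[{"delta_pos": [-1, 1, 20], "dr": [0, 0, 0], "hand": 1}, {"delta_pos": [0, 0, 28], "dr": [0, 0, 0], "hand": 1}, {"delta_pos": [0, 0, 25], "dr": [0, 0, 0], "hand": 1}, {"delta_pos": [0, 0, 13], "dr": [0, 0, 0], "hand": 1}, {"delta_pos": [0, 0, 4], "dr": [0, 0, 0], "hand": 1}, {"delta_pos": [0, 0, 0], "dr": [0, 0, 0], "hand": 0.4}, {"delta_pos": [0, 0, 0], "dr": [0, 0, 0], "hand": 0}, {"delta_pos": [0, 0, -2], "dr": [0, 0, 0], "hand": -0.4}, {"delta_pos": [0, 0, 0], "dr": [0, 0, 0], "hand": -0.4}, {"delta_pos": [0, 0, 0], "dr": [0, 0, 0], "hand": -0.4}, {"delta_pos": [0, 0, 0], "dr": [0, 0, 0], "hand": -0.4}])

```text
clock: 19.3
eef_pos: [0.5368, -0.0553, 0.2746]
ee_rot: [[-0.943, 0.333, -0.0], [0.333, 0.943, 0.0], [0.0, -0.0, -1.0]]
contact_force: [0.6, -0.3, -1.6]
grip_width: 0.0489
```

```bash
python3 go.py .4512 .0735 .33
```

```text
t 19.3 pos [ 0.5368 -0.0553  0.2746] jaw 70.5 tilt [-4.e-04  1.e-04 -1.e+00] q6 0.11 w 0.0489 F [ 0.6 -0.3 -1.6]
tool delta mm [123.7  92.9 -55.3]
```

Request:
send_rows(plan=[{"delta_pos": [0, 0, -10], "dr": [0, 0, 0], "hand": -0.4}, {"delta_pos": [0, 0, -25], "dr": [0, 0, 0], "hand": -0.4}, {"delta_pos": [0, 0, -20], "dr": [0, 0, 0], "hand": -0.4}, {"delta_pos": [12, 9, 0], "dr": [0, 0, 0], "hand": -0.4}, {"delta_pos": [26, 19.5, 0], "dr": [0, 0, 0], "hand": -0.4}, {"delta_pos": [30, 22.5, 0], "dr": [0, 0, 0], "hand": -0.4}, {"delta_pos": [30, 22.5, 0], "dr": [0, 0, 0], "hand": -0.4}, {"delta_pos": [25.7, 19.4, 0], "dr": [0, 0, 0], "hand": -0.4}, {"delta_pos": [0, 0, 0], "dr": [0, 0, 0], "hand": -0.4}, {"delta_pos": [0, 0, 12], "dr": [0, 0, 0], "hand": -0.4}, {"delta_pos": [0, 0, 15], "dr": [0, 0, 0], "hand": -0.4}, {"delta_pos": [0, 0, 10], "dr": [0, 0, 0], "hand": -0.4}, {"delta_pos": [0, 0, 3], "dr": [0, 0, 0], "hand": -0.4}, {"delta_pos": [0, 0, 0], "dr": [0, 0, 0], "hand": -0.4}])

```text
clock: 21.05
eef_pos: [0.4513, 0.0733, 0.2894]
ee_rot: [[-0.943, 0.334, -0.001], [0.334, 0.943, -0.0], [0.001, -0.0, -1.0]]
contact_force: [1.1, 0.6, -0.5]
grip_width: 0.0494
```

```bash
python3 go.py .4512 .0735 .2746; python3 - <<'E'
from h import *
c=get_calibration("wrist");im=camera("wrist")[:,:,::-1].copy()
for p in [(.4512,.0735,.066)]:
    u=proj(c,p)[0];print(u.round());cv2.drawMarker(im,tuple(int(v) for v in u),(0,0,255),0,12)
cv2.imwrite("pics/w7.png",im)
E
```

```text
t 21.05 pos [0.4513 0.0733 0.2894] jaw 70.5 tilt [-8.e-04 -0.e+00 -1.e+00] q6 0.35 w 0.0494 F [ 1.1  0.6 -0.5]
tool delta mm [ 0.2  0.2 14.8]
[284. 234.]
```

View pics/w7.png

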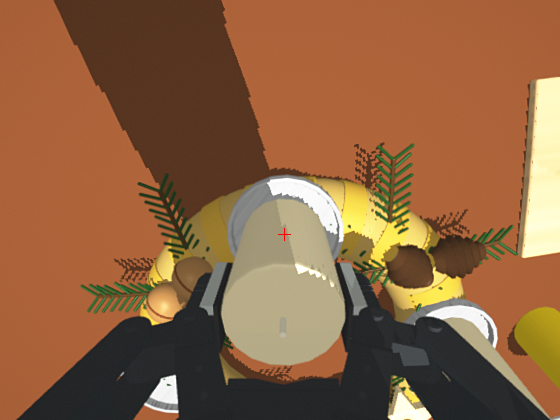

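It's centred over dish 3, so I'll lower it.

Request:
send_rows(plan=[{"delta_pos": [0, 0, 6], "dr": [0, 0, 0], "hand": -0.4}, {"delta_pos": [0, 0, 4], "dr": [0, 0, 0], "hand": -0.4}, {"delta_pos": [0, 0, 2], "dr": [0, 0, 0], "hand": -0.4}, {"delta_pos": [0, 0, 1], "dr": [0, 0, 0], "hand": -0.4}, {"delta_pos": [0, 0, 1], "dr": [0, 0, 0], "hand": -0.4}, {"delta_pos": [0, 0, 1], "dr": [0, 0, 0], "hand": -0.4}, {"delta_pos": [0, 0, 0], "dr": [0, 0, 0], "hand": -0.4}])

```text
clock: 21.98
eef_pos: [0.4513, 0.0735, 0.2748]
ee_rot: [[-0.943, 0.333, 0.0], [0.333, 0.943, -0.0], [-0.0, -0.0, -1.0]]
contact_force: [-0.7, 0.2, -2.4]
grip_width: 0.0491
```

Request:
send_rows(plan=[{"delta_pos": [0, 0, 1], "dr": [0, 0, 0], "hand": -0.4}, {"delta_pos": [0, 0, 0.8], "dr": [0, 0, 0], "hand": -0.4}, {"delta_pos": [0, 0, 0.8], "dr": [0, 0, 0], "hand": -0.4}, {"delta_pos": [0, 0, 0], "dr": [0, 0, 0], "hand": -0.4}])

```text
clock: 22.48
eef_pos: [0.4514, 0.0736, 0.2743]
ee_rot: [[-0.943, 0.333, 0.002], [0.333, 0.943, -0.0], [-0.002, 0.0, -1.0]]
contact_force: [-2.0, -0.4, 8.3]
grip_width: 0.0491
```

Request:
send_rows(plan=[{"delta_pos": [0, 0, -1.5], "dr": [0, 0, 0], "hand": 0.2}, {"delta_pos": [0, 0, 0], "dr": [0, 0, 0], "hand": 0.5}, {"delta_pos": [0, 0, 0], "dr": [0, 0, 0], "hand": 1}, {"delta_pos": [0, 0, 0], "dr": [0, 0, 0], "hand": 1}, {"delta_pos": [0, 0, 0], "dr": [0, 0, 0], "hand": 1}, {"delta_pos": [0, 0, -15], "dr": [0, 0, 0], "hand": 1}, {"delta_pos": [0, 0, -30], "dr": [0, 0, 0], "hand": 1}, {"delta_pos": [0, 0, -50], "dr": [0, 0, 0], "hand": 1}, {"delta_pos": [-15, 19.8, 0], "dr": [0, 0, 0], "hand": 1}, {"delta_pos": [-30, 39.7, 0], "dr": [0, 0, 0], "hand": 1}, {"delta_pos": [-30, 39.7, 0], "dr": [0, 0, 0], "hand": 1}, {"delta_pos": [-21, 27.5, 0], "dr": [0, 0, 0], "hand": 1}, {"delta_pos": [0, 0, 0], "dr": [0, 0, 0], "hand": 1}, {"delta_pos": [0, 0, 0], "dr": [0, 0, 0], "hand": 1}])

```text
clock: 24.22
eef_pos: [0.5838, 0.1609, 0.3693]
ee_rot: [[-0.943, 0.333, -0.0], [0.333, 0.943, -0.0], [0.0, -0.0, -1.0]]
contact_force: [-0.3, -0.4, -0.7]
grip_width: 0.0856
```

```bash
python3 go.py .584 .161 .290; python3 - <<'E'
from h import *
c=get_calibration("wrist");im=camera("wrist")[:,:,::-1].copy()
for p in [(.584,.161,.159)]:
    u=proj(c,p)[0];print(u.round());cv2.drawMarker(im,tuple(int(v) for v in u),(0,0,255),0,12)
t=camera("top")[:,:,::-1][160:320,100:340]
cv2.imwrite("pics/w8.png",np.hstack([cv2.resize(im,(480,360)),cv2.copyMakeBorder(cv2.resize(t,(320,213)),0,147,0,0,0)]))
E
```

```text
t 24.225 pos [0.5838 0.1609 0.3693] jaw 70.5 tilt [-1.e-04 -2.e-04 -1.e+00] q6 0.5 w 0.0856 F [-0.3 -0.4 -0.7]
tool delta mm [-0.2  0.2 79.3]
[284. 243.]
```

View pics/w8.png

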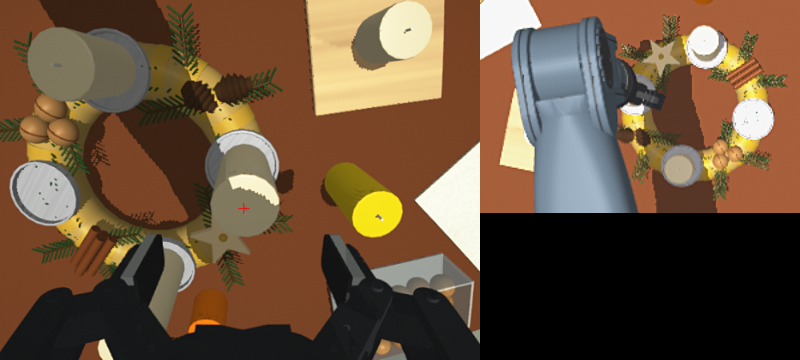

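The 80 is in dish 3, and the 100 is under the gripper at about (287,240). Gripping it.

Request:
send_rows(plan=[{"delta_pos": [-1, 2, 20], "dr": [0, 0, 0], "hand": 1}, {"delta_pos": [0, 0, 25], "dr": [0, 0, 0], "hand": 1}, {"delta_pos": [0, 0, 20], "dr": [0, 0, 0], "hand": 1}, {"delta_pos": [0, 0, 10], "dr": [0, 0, 0], "hand": 1}, {"delta_pos": [0, 0, 4], "dr": [0, 0, 0], "hand": 1}, {"delta_pos": [0, 0, 0], "dr": [0, 0, 0], "hand": 0.4}, {"delta_pos": [0, 0, 0], "dr": [0, 0, 0], "hand": 0}, {"delta_pos": [0, 0, -2], "dr": [0, 0, 0], "hand": -0.4}, {"delta_pos": [0, 0, 0], "dr": [0, 0, 0], "hand": -0.4}, {"delta_pos": [0, 0, 0], "dr": [0, 0, 0], "hand": -0.4}, {"delta_pos": [0, 0, 0], "dr": [0, 0, 0], "hand": -0.4}])

```text
clock: 25.7
eef_pos: [0.5855, 0.1625, 0.2914]
ee_rot: [[-0.943, 0.333, -0.001], [0.333, 0.943, -0.0], [0.001, -0.0, -1.0]]
contact_force: [0.6, 0.2, -1.5]
grip_width: 0.0492
```

```bash
python3 go.py .537 -.056 .35
```

```text
t 25.7 pos [0.5855 0.1625 0.2914] jaw 70.5 tilt [-7.e-04 -1.e-04 -1.e+00] q6 0.5 w 0.0492 F [ 0.6  0.2 -1.5]
tool delta mm [ -27.  -222.2  -58.6]
```

Request:
send_rows(plan=[{"delta_pos": [0, 0, -10], "dr": [0, 0, 0], "hand": -0.4}, {"delta_pos": [0, 0, -25], "dr": [0, 0, 0], "hand": -0.4}, {"delta_pos": [0, 0, -20], "dr": [0, 0, 0], "hand": -0.4}, {"delta_pos": [-2, -16.2, 0], "dr": [0, 0, 0], "hand": -0.4}, {"delta_pos": [-4, -33, 0], "dr": [0, 0, 0], "hand": -0.4}, {"delta_pos": [-5, -41, 0], "dr": [0, 0, 0], "hand": -0.4}, {"delta_pos": [-5, -41, 0], "dr": [0, 0, 0], "hand": -0.4}, {"delta_pos": [-5, -41, 0], "dr": [0, 0, 0], "hand": -0.4}, {"delta_pos": [-4, -32, 0], "dr": [0, 0, 0], "hand": -0.4}, {"delta_pos": [-2, -18, 0], "dr": [0, 0, 0], "hand": -0.4}, {"delta_pos": [0, 0, 0], "dr": [0, 0, 0], "hand": -0.4}, {"delta_pos": [0, 0, 12], "dr": [0, 0, 0], "hand": -0.4}, {"delta_pos": [0, 0, 15], "dr": [0, 0, 0], "hand": -0.4}, {"delta_pos": [0, 0, 10], "dr": [0, 0, 0], "hand": -0.4}, {"delta_pos": [0, 0, 3], "dr": [0, 0, 0], "hand": -0.4}, {"delta_pos": [0, 0, 0], "dr": [0, 0, 0], "hand": -0.4}])

```text
clock: 27.7
eef_pos: [0.537, -0.0557, 0.3063]
ee_rot: [[-0.943, 0.333, -0.001], [0.333, 0.943, 0.0], [0.001, -0.0, -1.0]]
contact_force: [0.0, 0.3, -2.1]
grip_width: 0.0491
```

```bash
python3 go.py .537 -.056 .2914; python3 - <<'E'
from h import *
c=get_calibration("wrist");im=camera("wrist")[:,:,::-1].copy()
for p in [(.537,-.056,.066)]:
    u=proj(c,p)[0];print(u.round());cv2.drawMarker(im,tuple(int(v) for v in u),(0,0,255),0,12)
cv2.imwrite("pics/w9.png",im)
E
```

```text
t 27.7 pos [ 0.537  -0.0557  0.3063] jaw 70.6 tilt [-7.e-04  2.e-04 -1.e+00] q6 0.11 w 0.0491 F [ 0.   0.3 -2.1]
tool delta mm [-0.1 -0.3 14.9]
[283. 225.]
```

View pics/w9.png

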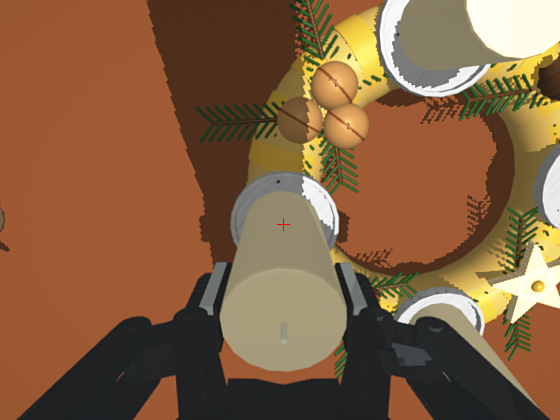

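The 100 is centred over dish 2, with the dish seen around (285,225). Lowering.

Request:
send_rows(plan=[{"delta_pos": [0, 0, 6], "dr": [0, 0, 0], "hand": -0.4}, {"delta_pos": [0, 0, 4], "dr": [0, 0, 0], "hand": -0.4}, {"delta_pos": [0, 0, 2], "dr": [0, 0, 0], "hand": -0.4}, {"delta_pos": [0, 0, 1], "dr": [0, 0, 0], "hand": -0.4}, {"delta_pos": [0, 0, 1], "dr": [0, 0, 0], "hand": -0.4}, {"delta_pos": [0, 0, 1], "dr": [0, 0, 0], "hand": -0.4}, {"delta_pos": [0, 0, 1], "dr": [0, 0, 0], "hand": -0.4}, {"delta_pos": [0, 0, 0], "dr": [0, 0, 0], "hand": -0.4}])

```text
clock: 28.75
eef_pos: [0.5371, -0.056, 0.2911]
ee_rot: [[-0.943, 0.333, 0.0], [0.333, 0.943, -0.0], [-0.001, 0.0, -1.0]]
contact_force: [-0.3, 0.3, 0.4]
grip_width: 0.0492
```

Request:
send_rows(plan=[{"delta_pos": [0, 0, 0.8], "dr": [0, 0, 0], "hand": -0.4}, {"delta_pos": [0, 0, 0.8], "dr": [0, 0, 0], "hand": -0.4}, {"delta_pos": [0, 0, 0], "dr": [0, 0, 0], "hand": -0.4}])

```text
clock: 29.12
eef_pos: [0.5371, -0.056, 0.291]
ee_rot: [[-0.943, 0.333, 0.002], [0.333, 0.943, -0.0], [-0.002, 0.0, -1.0]]
contact_force: [-3.1, 0.4, 6.5]
grip_width: 0.0489
```

Request:
send_rows(plan=[{"delta_pos": [0, 0, -1.5], "dr": [0, 0, 0], "hand": 0.2}, {"delta_pos": [0, 0, 0], "dr": [0, 0, 0], "hand": 0.5}, {"delta_pos": [0, 0, 0], "dr": [0, 0, 0], "hand": 1}, {"delta_pos": [0, 0, 0], "dr": [0, 0, 0], "hand": 1}, {"delta_pos": [0, 0, 0], "dr": [0, 0, 0], "hand": 1}, {"delta_pos": [0, 0, -15], "dr": [0, 0, 0], "hand": 1}, {"delta_pos": [0, 0, -30], "dr": [0, 0, 0], "hand": 1}, {"delta_pos": [0, 0, -45], "dr": [0, 0, 0], "hand": 1}, {"delta_pos": [9.4, 21.5, -5], "dr": [0, 0, 0], "hand": 1}, {"delta_pos": [18.3, 41.7, 0], "dr": [0, 0, 0], "hand": 1}, {"delta_pos": [18.3, 41.7, 0], "dr": [0, 0, 0], "hand": 1}, {"delta_pos": [18.3, 41.7, 0], "dr": [0, 0, 0], "hand": 1}, {"delta_pos": [18.3, 41.7, 0], "dr": [0, 0, 0], "hand": 1}, {"delta_pos": [18.3, 41.7, 0], "dr": [0, 0, 0], "hand": 1}, {"delta_pos": [18.3, 41.7, 0], "dr": [0, 0, 0], "hand": 1}, {"delta_pos": [18.3, 41.7, 0], "dr": [0, 0, 0], "hand": 1}, {"delta_pos": [13.6, 31, 0], "dr": [0, 0, 0], "hand": 1}, {"delta_pos": [9.2, 20.7, 0], "dr": [0, 0, 0], "hand": 1}, {"delta_pos": [0, 0, 30], "dr": [0, 0, 0], "hand": 1}, {"delta_pos": [0, 0, 0], "dr": [0, 0, 0], "hand": 1}])

```text
clock: 31.62
eef_pos: [0.5069, 0.3413, 0.3532]
ee_rot: [[-0.943, 0.333, -0.005], [0.333, 0.943, -0.003], [0.004, -0.004, -1.0]]
contact_force: [-0.2, 0.6, 0.5]
grip_width: 0.0856
```

```bash
python3 go.py .5076 .3416 .203; python3 - <<'E'
from h import *
c=get_calibration("wrist");im=camera("wrist")[:,:,::-1].copy()
for p in [(.5076,.3416,.069)]:
    u=proj(c,p)[0];print(u.round());cv2.drawMarker(im,tuple(int(v) for v in u),(0,0,255),0,12)
t=camera("top")[:,:,::-1][160:320,100:340]
cv2.imwrite("pics/w10.png",np.hstack([cv2.resize(im,(480,360)),cv2.copyMakeBorder(cv2.resize(t,(320,213)),0,147,0,0,0)]))
E
```

```text
t 31.625 pos [0.5069 0.3413 0.3532] jaw 70.5 tilt [-0.0048 -0.0029 -1.    ] q6 0.82 w 0.0856 F [-0.2  0.6  0.5]
tool delta mm [ -1.1   1.1 150.2]
[286. 206.]
```

View pics/w10.png

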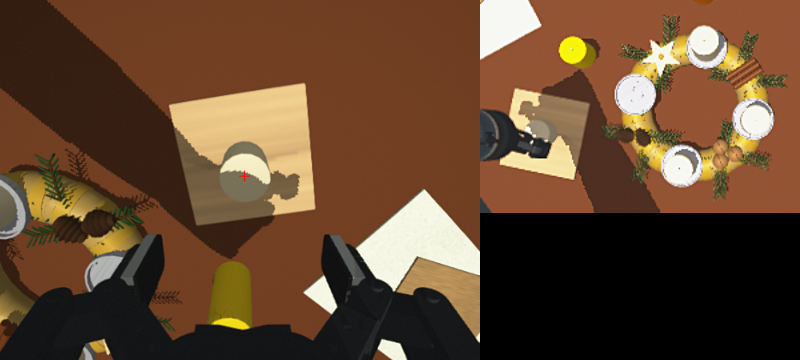

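Dishes 1 to 3 are filled, and the 60 stands on the board under the gripper. Picking it up.

Request:
send_rows(plan=[{"delta_pos": [0, 0, 20], "dr": [0, 0, 0], "hand": 1}, {"delta_pos": [0, 0, 35], "dr": [0, 0, 0], "hand": 1}, {"delta_pos": [0, 0, 35], "dr": [0, 0, 0], "hand": 1}, {"delta_pos": [0, 0, 30], "dr": [0, 0, 0], "hand": 1}, {"delta_pos": [0, 0, 18], "dr": [0, 0, 0], "hand": 1}, {"delta_pos": [0, 0, 8], "dr": [0, 0, 0], "hand": 1}, {"delta_pos": [0, 0, 2], "dr": [0, 0, 0], "hand": 1}, {"delta_pos": [0, 0, 0], "dr": [0, 0, 0], "hand": 0.4}, {"delta_pos": [0, 0, 0], "dr": [0, 0, 0], "hand": 0}, {"delta_pos": [0, 0, -2], "dr": [0, 0, 0], "hand": -0.4}, {"delta_pos": [0, 0, 0], "dr": [0, 0, 0], "hand": -0.4}, {"delta_pos": [0, 0, 0], "dr": [0, 0, 0], "hand": -0.4}, {"delta_pos": [0, 0, 0], "dr": [0, 0, 0], "hand": -0.4}])

```text
clock: 33.35
eef_pos: [0.5074, 0.3416, 0.2092]
ee_rot: [[-0.943, 0.333, -0.001], [0.333, 0.943, -0.0], [0.0, -0.001, -1.0]]
contact_force: [-0.6, 0.3, -1.1]
grip_width: 0.049
```

```bash
python3 go.py .5808 .160 .32
```

```text
t 33.35 pos [0.5074 0.3416 0.2092] jaw 70.5 tilt [-6.e-04 -3.e-04 -1.e+00] q6 0.82 w 0.049 F [-0.6  0.3 -1.1]
tool delta mm [-129.7 -146.8 -110.7]
```

Request:
send_rows(plan=[{"delta_pos": [0, 0, -10], "dr": [0, 0, 0], "hand": -0.4}, {"delta_pos": [0, 0, -30], "dr": [0, 0, 0], "hand": -0.4}, {"delta_pos": [0, 0, -40], "dr": [0, 0, 0], "hand": -0.4}, {"delta_pos": [0, 0, -40], "dr": [0, 0, 0], "hand": -0.4}, {"delta_pos": [0, 0, -20], "dr": [0, 0, 0], "hand": -0.4}, {"delta_pos": [-12.7, -14.4, 0], "dr": [0, 0, 0], "hand": -0.4}, {"delta_pos": [-27, -30.6, 0], "dr": [0, 0, 0], "hand": -0.4}, {"delta_pos": [-27, -30.6, 0], "dr": [0, 0, 0], "hand": -0.4}, {"delta_pos": [-27, -30.6, 0], "dr": [0, 0, 0], "hand": -0.4}, {"delta_pos": [-22, -24.9, 0], "dr": [0, 0, 0], "hand": -0.4}, {"delta_pos": [-14, -15.7, 0], "dr": [0, 0, 0], "hand": -0.4}, {"delta_pos": [0, 0, 0], "dr": [0, 0, 0], "hand": -0.4}, {"delta_pos": [0, 0, 15], "dr": [0, 0, 0], "hand": -0.4}, {"delta_pos": [0, 0, 25], "dr": [0, 0, 0], "hand": -0.4}, {"delta_pos": [0, 0, 22], "dr": [0, 0, 0], "hand": -0.4}, {"delta_pos": [0, 0, 10], "dr": [0, 0, 0], "hand": -0.4}, {"delta_pos": [0, 0, 3], "dr": [0, 0, 0], "hand": -0.4}, {"delta_pos": [0, 0, 0], "dr": [0, 0, 0], "hand": -0.4}])

```text
clock: 35.6
eef_pos: [0.581, 0.1605, 0.2751]
ee_rot: [[-0.943, 0.333, 0.001], [0.333, 0.943, 0.0], [-0.001, 0.0, -1.0]]
contact_force: [0.1, -0.0, -0.3]
grip_width: 0.0492
```

```bash
python3 go.py .5808 .160 .259; python3 - <<'E'
from h import *
c=get_calibration("wrist");im=camera("wrist")[:,:,::-1].copy()
for p in [(.5808,.160,.066)]:
    u=proj(c,p)[0];print(u.round());cv2.drawMarker(im,tuple(int(v) for v in u),(0,0,255),0,12)
cv2.imwrite("pics/w11.png",im)
E
```

```text
t 35.6 pos [0.581  0.1605 0.2751] jaw 70.6 tilt [ 7.e-04  2.e-04 -1.e+00] q6 0.5 w 0.0492 F [ 0.1 -0.  -0.3]
tool delta mm [ 0.  -0.5 16.1]
[283. 244.]
```

View pics/w11.png

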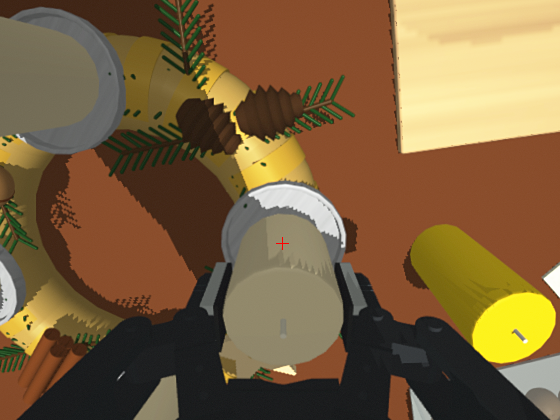

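It's centred over dish 4 (dish seen around (285,241)). Lowering.

Request:
send_rows(plan=[{"delta_pos": [0, 0, 6], "dr": [0, 0, 0], "hand": -0.4}, {"delta_pos": [0, 0, 4], "dr": [0, 0, 0], "hand": -0.4}, {"delta_pos": [0, 0, 2], "dr": [0, 0, 0], "hand": -0.4}, {"delta_pos": [0, 0, 1], "dr": [0, 0, 0], "hand": -0.4}, {"delta_pos": [0, 0, 1], "dr": [0, 0, 0], "hand": -0.4}, {"delta_pos": [0, 0, 1], "dr": [0, 0, 0], "hand": -0.4}, {"delta_pos": [0, 0, 1], "dr": [0, 0, 0], "hand": -0.4}, {"delta_pos": [0, 0, 0], "dr": [0, 0, 0], "hand": -0.4}])

```text
clock: 36.65
eef_pos: [0.5809, 0.1601, 0.2585]
ee_rot: [[-0.943, 0.333, -0.0], [0.333, 0.943, -0.0], [0.0, -0.0, -1.0]]
contact_force: [0.4, -0.4, -0.8]
grip_width: 0.0491
```

Request:
send_rows(plan=[{"delta_pos": [0, 0, 1], "dr": [0, 0, 0], "hand": -0.4}, {"delta_pos": [0, 0, 0.8], "dr": [0, 0, 0], "hand": -0.4}, {"delta_pos": [0, 0, 0.8], "dr": [0, 0, 0], "hand": -0.4}, {"delta_pos": [0, 0, 0], "dr": [0, 0, 0], "hand": -0.4}])

```text
clock: 37.15
eef_pos: [0.5809, 0.1601, 0.2571]
ee_rot: [[-0.943, 0.333, 0.001], [0.333, 0.943, 0.0], [-0.001, 0.0, -1.0]]
contact_force: [-2.5, -0.8, 5.6]
grip_width: 0.0492
```

Request:
send_rows(plan=[{"delta_pos": [0, 0, -1.5], "dr": [0, 0, 0], "hand": 0.2}, {"delta_pos": [0, 0, 0], "dr": [0, 0, 0], "hand": 0.5}, {"delta_pos": [0, 0, 0], "dr": [0, 0, 0], "hand": 1}, {"delta_pos": [0, 0, 0], "dr": [0, 0, 0], "hand": 1}, {"delta_pos": [0, 0, 0], "dr": [0, 0, 0], "hand": 1}, {"delta_pos": [0, 0, -15], "dr": [0, 0, 0], "hand": 1}, {"delta_pos": [0, 0, -30], "dr": [0, 0, 0], "hand": 1}, {"delta_pos": [0, 0, -45], "dr": [0, 0, 0], "hand": 1}, {"delta_pos": [0, 0, -45], "dr": [0, 0, 0], "hand": 1}, {"delta_pos": [20, 20, -15], "dr": [0, 0, 0], "hand": 1}, {"delta_pos": [35, 30, 0], "dr": [0, 0, 0], "hand": 1}, {"delta_pos": [40, 30, 0], "dr": [0, 0, 0], "hand": 1}, {"delta_pos": [40, 30, 0], "dr": [0, 0, 0], "hand": 1}, {"delta_pos": [40, 30, 0], "dr": [0, 0, 0], "hand": 1}, {"delta_pos": [40, 30, 0], "dr": [0, 0, 0], "hand": 1}, {"delta_pos": [40, 30, 0], "dr": [0, 0, 0], "hand": 1}, {"delta_pos": [40, 30, 0], "dr": [0, 0, 0], "hand": 1}, {"delta_pos": [20, 20, 0], "dr": [0, 0, 0], "hand": 1}, {"delta_pos": [0, 0, 0], "dr": [0, 0, 0], "hand": 1}])

```text
clock: 39.52
eef_pos: [0.3658, 0.5024, 0.4084]
ee_rot: [[-0.944, 0.33, 0.001], [0.33, 0.944, 0.001], [-0.0, 0.001, -1.0]]
contact_force: [0.4, -0.8, -0.1]
grip_width: 0.0855
```

```bash
python3 - <<'E'
from h import *
a=camera("top")[:,:,::-1];s=camera("scene")[:,:,::-1]
cv2.imwrite("pics/f.png",np.hstack([cv2.resize(a[160:320,190:440],(400,256)),cv2.resize(s[60:290,200:430],(400,400))[:256*0+400][:400][:256] if 0 else cv2.resize(s[60:290,200:430],(256,256))]))
t=get_calibration("top");b=cv2.imread("pics/top0.png")
print("angel diff",np.abs(a[255:310,395:440].astype(int)-b[255:310,395:440]).mean())
H=cv2.cvtColor(a,cv2.COLOR_BGR2HSV)
for n,(x,y),h in [(1,(.6668,.0295),120),(2,(.5371,-.0565),100),(3,(.4513,.0732),80),(4,(.5808,.1594),60)]:
    print(n,"expected top px",proj(t,(x,y,.059+h/1000))[0].round(1))
m=((H[:,:,1]<45)&(H[:,:,2]>200)).astype(np.uint8)
E
```

```text
angel diff 0.7233670033670033
1 expected top px [268.1 189.6]
2 expected top px [306.3 248.4]
3 expected top px [248.8 286. ]
4 expected top px [213.  229.4]
```

View pics/f.png

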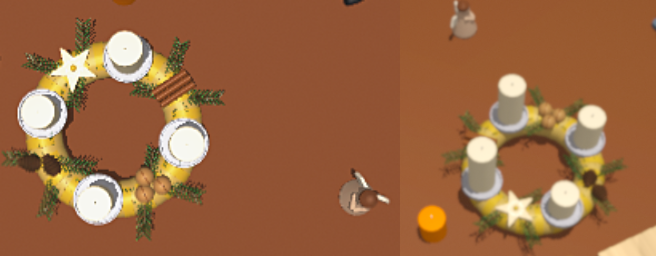

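The last picture shows all four candles upright. Tops appear at about (269,189), (307,249), (249,286) and (214,230), each within about 1 px of the expected top, and the angel is unmoved. Handing in.

```bash
python3 -c "
from bench import *
print(close_job(), get_state()['clock'])"
```

```text
the job is handed in; nothing more can be done
the job is handed in; nothing more can be done
```

The candles now step down clockwise from the star: 120 mm in dish 1, 100 mm in dish 2, 80 mm in dish 3 and 60 mm in dish 4. I parked the 60 mm candle on the board, moved 120→dish 1, 80→dish 3 and 100→dish 2, then put the 60 in dish 4. Each one was lowered until the wrist force showed light contact (5–8 N) before I released it.

**Last checks:** About 39.5 s of the 128 s had been used by the end of the last move. The top and scene pictures show all four candles upright in their dishes, with tops within about 1 px of where they should be. The angel's patch of the top picture was essentially unchanged.

**Disagreement:** The only mismatch was an early 3–4 mm difference between the wrist and top cameras, well inside the 10 mm of play in a dish. No check failed.

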